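Crib up a lever jack and hold the front of an optical breadboard off its feet

ROBOT

A 7-joint arm with a two-finger parallel gripper is mounted at the origin on a cart in front of the work surface, level with it; the furniture and walls round the work are solid. World frame = base frame: x ahead of the robot, y to its left, z up, the work surface at z = 0. Lengths are in m, angles in rad, forces in N, time in s.
With the tool pointing down it reaches from about 0.35 to 0.9 m from the base axis. Payload 8.1 kg.
Tool frame: the origin (TCP) lies between the finger pads; the fingertips stand 8 mm ahead of it and the grasp point (between the pads) lies 11 mm behind it; z points along the fingers, y is the line along which they close (so a half turn about z gives the same grasp; the last joint's range is limited). The gripper opens to 85 mm and grips with 20 to 120 N. Pads are 22 mm wide; open, the fingers measure 114 mm over their backs; the gripper's body (76 mm by 85 mm) begins 54 mm behind the grasp point. The pads swing forward as they close: fully open they stand 13 mm farther back than shut.
Start: joints at [1.13, 0.434, 0.025, 1.573, -0.012, 1.134, -0.075], TCP at [0.207, -0.59, 0.239] pointing down, gripper open.
Joint ranges: [-2.62, 2.62], [-0.44, 2.09], [-1.27, 1.32], [0.08, 2.57], [-1.32, 4.46], [0.12, 2], [-2.74, 2.74]. Speed limits (rad/s): [2.22, 2.22, 3.01, 3.01, 3.14, 3.14, 3.14].

INTERFACE

Orientations are given as [roll, pitch, yaw] about the fixed x, y, z axes, in that order (R = Rz(yaw) Ry(pitch) Rx(roll)).
In Python, from plant import * gives the robot as it stands. The module is installed in compiled form; this text tells all that it offers.
- The arm moves only by the tool arm_command, never from a script. Its arguments are lists of equal length, an entry for each row: "travel": the shift along the world's x, y, z in mm, a list of three; "angular": the turn, a rotation vector about the world's x, y, z in degrees, a list of three. A call has 1 to 8 rows; each row shifts and turns the commanded pose from where the row before left it; what a row does not reach is not made up. A row lasts 1/10 s, in which the tool goes at most 50 mm and 8.59 degrees, less where a joint would pass 70% of its speed; a pose out of reach is approached as far as the arm can. A call with a gripper value outside its range is refused whole. "claw" is the opening, from 0 (shut) to 1 (fully open), set as the call begins (left out, the last holds). The fingers move at their own pace and stop on an object; "newtons" is the grip in N (left out, the last holds). Time passes only in rows, so rows that do not move let the fingers close. It gives the time, the measured TCP pose, the force, the opening and the grip force at its end, in the units of the state.
- sense(): the state, without advancing time (a new reading comes with each control period).
- snapshot(name): name is "scene" or "top"; returns a dict with "img" (384x512x3 uint8, red, green, blue), "mtx" (3x3 intrinsics, pixels), "rvec" (rotation vector, rad) and "tvec" (3), from world to camera coordinates, as OpenCV has them. Camera axes: x right, y down, z forward; pixel columns grow to the right and rows downward; lengths in m; the calibration is good to about 2 mm. A picture is of the moment at which its call begins. There is no depth.
- hand_in(): hands the job in; it is judged then, once.
The state is a dict: "clock": time; "q": joint angles; "qvel": joint speeds; "joint_torque": joint torques, N m; "ee_pos": TCP position; "tool_rot": TCP orientation; "ft_force": force on the tool from outside, world axes, zero at the start; "moment": the same for the moment, N m; "opening": finger opening in m; "grip_force": force on a finger pad.
Only numpy, scipy, OpenCV 4.12 (cv2) and the standard library are available. Lean on these libraries where they do the work, as an engineer would, in place of code of your own. Each camera call takes 0.05 s, during which the arm holds its last target. There are 200 camera calls.

TASK

The two front feet of the small optical breadboard are to be exchanged: jack its front edge up and keep it up. The lever jack is too low to reach, so finish the crib first: lay the two loose slats side by side, with about three slat widths between their centres, square across the two slats already lying in front of the lift tab, then stand the jack on them with its saddle right under the bolt of the tab. Press the jack's handle all the way down so that both front feet hang clear of the desk, and finish while still holding the handle down; do not shove the breadboard about or disturb the other things on the desk.

Things in the scene. Friction and masses are not known exactly. Their poses are not given: they have to be found in the camera images.
- lift_point (a point): Lift point: centre of the flat underside of the breadboard's steel lift tab, 78 mm above the desk. The tab (32 mm wide, 10 mm thick, nose rounded 16 mm about this point, a bolt head on top) sticks out from the middle of the front edge, which lies 26 mm behind this point. x points back under the board, away from the robot; y to its left; z up. As the front rises the point creeps about 5 mm in +x.
- front_foot_left (a point): Centre of the underside of the breadboard's left front rubber foot; on the desk (z = 0) at the start. It lies 41.5 mm behind and 57.5 mm to the left of the lift point.
- front_foot_right (a point): The same for the right front foot, 57.5 mm to the right of the lift point.
- base_slat_front_center (a point): Hardwood slat, 130 x 16 x 12 mm (x, y, z; x along its length, z up). The point is its centre, half-way up. Lies across (along the board's y) just in front of the lift tab, about 36 mm before the lift point; first layer of the crib. Loose, 25 g.
- base_slat_rear_center (a point): Hardwood slat, 130 x 16 x 12 mm (x, y, z; x along its length, z up). The point is its centre, half-way up. Lies parallel to it, about 108 mm in front of the lift point, nearer the robot; first layer of the crib. Loose, 25 g.
- loose_slat_1_center (a point): Hardwood slat, 130 x 16 x 12 mm (x, y, z; x along its length, z up). The point is its centre, half-way up. Loose on the desk to the right, 25 g, for the second layer, whose slats run along the board's x and bridge both base slats: good places for their centres are 90 mm in front of the lift point, 26 mm either side of its centre line.
- loose_slat_2_center (a point): Hardwood slat, 130 x 16 x 12 mm (x, y, z; x along its length, z up). The point is its centre, half-way up. The other loose slat for the second layer, farther to the right; either may go to either side.
- jack_grip (a point): Lever jack, 0.62 kg: midway between its two upright cheeks, on the handle pivot, 40 mm above its underside. x points to the saddle, z up. Lift it by the cheeks: together 30 mm across (y), 26 mm long (x), top 11 mm above this point; it balances there. Base plate 165 mm long (80 mm ahead, 85 mm behind), 64 mm wide, 8 mm thick. The handle (11 mm bar) rises to the rear from between the cheeks.
- saddle_top (a point): Centre of the top of the jack's round saddle (26 mm across, flat top 18 mm across), 60 mm ahead of the cheeks; 46 mm above the jack's underside when down (8 mm below the lift tab once on the 24 mm crib), 62 mm with the handle fully down. Without both layers it cannot lift the board.
- handle_pad (a point): Centre of the upper face of the rubber pad at the end of the jack's handle, pad 40 mm long and 26 mm wide; 71 mm above the jack's underside and about 99 mm behind the cheeks with the handle up. Pressing moves it down about 27 mm and 4 mm rearward; its face is then level.
- jack_handle (a joint): Handle angle (rad): 0 up, 0.267 fully down at its stop; raises the saddle 60 mm per rad. No catch: a spring and the load push it back up as soon as it is let go. About 2 N at the pad moves it free, 6 to 9 N with the board on the saddle; more than about 25 N could tip the jack.
- breadboard: The optical breadboard, 2.4 kg, loose: origin on the desk straight below the lift point, same axes. Aluminium plate 125 mm deep, 150 mm wide, 13 mm thick, underside 78 mm up, on four pillar feet 33 mm across near its corners; lamp and lens up to 60 mm tall on its rear half. Its front tips up about its rear feet.
- spare_foot_1: Bystander: spare pillar foot standing on the desk, 33 mm across, 87 mm tall; origin at its underside. Leave alone.
- spare_foot_2: Bystander: the second spare foot, likewise.
- dropper_bottle: Bystander: glass dropper bottle, 42 mm across, 110 mm tall; origin at its underside. Leave alone.

How it is judged:
On the way, in this order (a step that is already met when the one before it is completed fails the run):
1. both loose slats lie flat, let go, square across the two base slats, 36 to 70 mm between centres (height (world z) of loose_slat_1_center between 0.0145 and 0.0215 m and angle between each of loose_slat_1_center, loose_slat_2_center's own z axis and vertical below 0.06 rad and angle between the x axis of each of loose_slat_1_center, loose_slat_2_center and the x axis of base_slat_front_center, either way round above 1.35 rad and x of loose_slat_1_center in the frame of lift_point between -0.11 and -0.035 m and height (world z) of loose_slat_2_center between 0.0145 and 0.0215 m and x of loose_slat_2_center in the frame of lift_point between -0.11 and -0.035 m and horizontal distance between loose_slat_1_center and loose_slat_2_center between 0.036 and 0.07 m and contact force between the fingers and loose_slat_1 below 0.05 N and contact force between the fingers and loose_slat_2 below 0.05 N), for 0.2 s.
2. the jack stands upright on the crib, saddle within 14 mm of the lift point, handle still up (height (world z) of loose_slat_1_center between 0.0145 and 0.0215 m and angle between each of loose_slat_1_center, loose_slat_2_center, jack_grip's own z axis and vertical below 0.06 rad and angle between the x axis of each of loose_slat_1_center, loose_slat_2_center and the x axis of base_slat_front_center, either way round above 1.35 rad and x of loose_slat_1_center in the frame of lift_point between -0.11 and -0.035 m and height (world z) of loose_slat_2_center between 0.0145 and 0.0215 m and x of loose_slat_2_center in the frame of lift_point between -0.11 and -0.035 m and horizontal distance between loose_slat_1_center and loose_slat_2_center between 0.036 and 0.07 m and height (world z) of jack_grip between 0.06 and 0.0675 m and horizontal distance between saddle_top and lift_point below 0.014 m and value of joint jack_handle below 0.06 rad), for 0.2 s.
3. the handle is down and both front feet are off the desk (height (world z) of jack_grip between 0.06 and 0.0675 m and angle between jack_grip's own z axis and vertical below 0.06 rad and horizontal distance between saddle_top and lift_point below 0.014 m and value of joint jack_handle above 0.235 rad and height (world z) of each of front_foot_left, front_foot_right above 0.003 m), for 0.2 s.
At the end, for the whole second after the job is handed in: Handle held down (over 0.235 rad, 1.5 N or more); both front feet over 3 mm off the desk, on the saddle alone (over 3 N); jack upright on the crib, saddle within 14 mm of the lift point; upper slats flat, crosswise within 0.22 rad, 36 to 70 mm apart, centres 35 to 110 mm before the tab (all of step 3 and height (world z) of loose_slat_1_center between 0.0145 and 0.0215 m and angle between each of loose_slat_1_center, loose_slat_2_center's own z axis and vertical below 0.06 rad and angle between the x axis of each of loose_slat_1_center, loose_slat_2_center and the x axis of base_slat_front_center, either way round above 1.35 rad and x of loose_slat_1_center in the frame of lift_point between -0.11 and -0.035 m and height (world z) of loose_slat_2_center between 0.0145 and 0.0215 m and x of loose_slat_2_center in the frame of lift_point between -0.11 and -0.035 m and horizontal distance between loose_slat_1_center and loose_slat_2_center between 0.036 and 0.07 m and contact force between jack_saddle and breadboard above 3 N and contact force between any of the fingers, the arm and jack_handle above 1.5 N and contact force between each of the arm, the fingers and breadboard below 0.3 N and linear speed of breadboard below 0.01 m/s and contact force between each of loose_slat_1, loose_slat_2 and breadboard below 0.1 N and contact force between the fingers and loose_slat_1 below 0.3 N and contact force between the fingers and loose_slat_2 below 0.3 N); the arm keeps its last pose, push and grip.
It fails at once if the lift point is moved more than 20 mm from where it was (distance of lift_point from where it was at the start of the episode above 0.02 m).
It fails at once if the breadboard is lifted or struck by the arm (contact force between any of the arm, the fingers and breadboard above 8 N).
It fails at once if a bystander is knocked or moved (distance of any of spare_foot_1, spare_foot_2, dropper_bottle from where it was at the start of the episode above 0.02 m).
It also fails if it takes over 72 s, if anything falls off the work surface, if the arm or the gripper's body presses on something with over 40 N, if the wrist force passes 120 N, or if a joint passes its speed limit or range.

## Working session

There is one attempt and no reset: what is moved stays moved. The work goes in short steps, Python scripts to look and compute and a tool call to move; the robot and the scene stay as the last step left them, time stands still between calls to the robot, and variables do not carry over. Pictures are saved under pics/ and viewed, at most 10 in all, crops included, and the job is handed in when it is done.

Besides the shell and the picture viewer there is one more tool, called after "Request:" in YAML: its name, and indented under it one key for each argument. arm_command: Moves the arm, as the interface text tells. Its arguments: {"type":"object","properties":{"travel":{"type":"array"},"angular":{"type":"array"},"claw":{"type":"number"},"newtons":{"type":"number"}},"required":["travel","angular"]}

```bash
mkdir -p pics
python3 - <<'E'
from plant import *
import cv2
for n in("scene","top"):
    s=snapshot(n); cv2.imwrite(f"pics/{n}0.png",cv2.cvtColor(s["img"],cv2.COLOR_RGB2BGR))
    R=cv2.Rodrigues(s["rvec"])[0]; print(n,s["mtx"].round(1).tolist(),(-R.T@s["tvec"].ravel()).round(3),R.round(3).tolist())
print(sense())
E
```

```text
scene [[434.2, 0.0, 252.1], [0.0, 434.2, 186.6], [0.0, 0.0, 1.0]] [ 0.926 -0.117  0.957] [[-0.432, 0.902, -0.004], [0.791, 0.377, -0.482], [-0.434, -0.211, -0.876]]
top [[432.4, 0.0, 253.3], [0.0, 432.4, 185.9], [0.0, 0.0, 1.0]] [ 0.405 -0.346  1.068] [[0.01, -1.0, -0.002], [-0.995, -0.009, -0.097], [0.097, 0.002, -0.995]]
{'clock': 0.1, 'q': array([ 1.13037966,  0.43513941,  0.02500281,  1.57399679, -0.01158294,
        1.1339954 , -0.07508897]), 'qvel': array([ 0.00167561, -0.00189162, -0.00096253, -0.00205394, -0.00036112,
        0.001723  , -0.00013543]), 'joint_torque': array([ 1.72179789e-03, -6.71757102e+01,  1.02767531e+00, -3.16902101e+01,
        1.57911860e-02,  7.28238956e-03,  8.86747648e-05]), 'ee_pos': array([ 0.20692941, -0.58929017,  0.23861702]), 'tool_rot': array([-3.14020691e+00,  1.54560910e-04,  3.37739207e-01]), 'ft_force': array([-0.70701913, -0.10585349, -0.66555482]), 'moment': array([0.0293444 , 0.04689272, 0.02949765]), 'grip_force': 0.0, 'opening': 0.0854805540746307}
```

View pics/scene0.png

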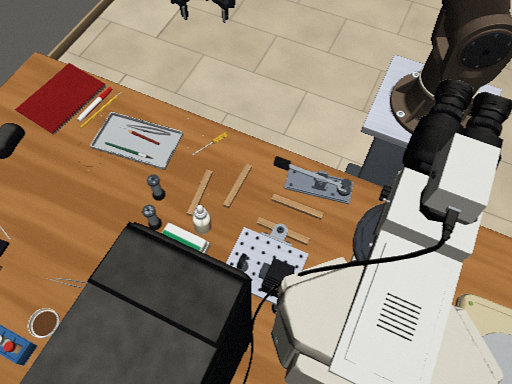

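View pics/top0.png

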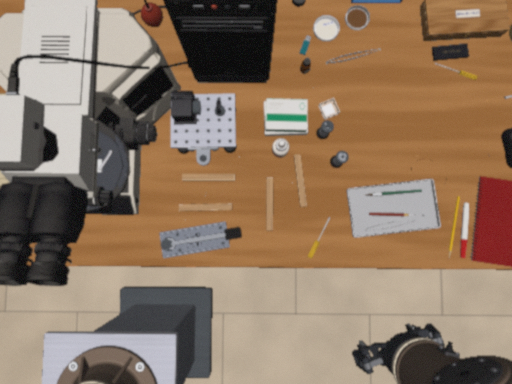

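The scene view shows the slats, jack and tab. In the top view the tab is at about (204,157), the base slats at (208,177) and (205,207), and the loose slats at (269,203) and (300,180). The jack is at (195,240) with its saddle to the left and its pad at (234,233). The bottle is at (281,147) and the microscope is on the left.

```bash
cat > h.py <<'E'
from plant import *
import cv2, numpy as np
def cast(s,uv,z):
    R=cv2.Rodrigues(s["rvec"])[0]; c=-R.T@s["tvec"].ravel()
    uv=np.atleast_2d(np.float64(uv)); d=np.c_[uv,np.ones(len(uv))]@np.linalg.inv(s["mtx"]).T@R
    return c+d*((z-c[2])/d[:,2])[:,None]
def proj(s,p): return cv2.projectPoints(np.float64(p).reshape(-1,3),s["rvec"],s["tvec"],s["mtx"],None)[0].reshape(-1,2)
def tri(a,ua,b,ub):
    P=[np.c_[s["mtx"]@cv2.Rodrigues(s["rvec"])[0],s["mtx"]@s["tvec"].ravel()] for s in(a,b)]
    X=cv2.triangulatePoints(P[0],P[1],np.float64(ua).reshape(2,1),np.float64(ub).reshape(2,1)).ravel(); return X[:3]/X[3]
def crop(s,box,k,name):
    x0,y0,x1,y1=box; cv2.imwrite(name,cv2.cvtColor(cv2.resize(s["img"][y0:y1,x0:x1],None,fx=k,fy=k,interpolation=cv2.INTER_CUBIC),cv2.COLOR_RGB2BGR))
E
python3 - <<'E'
from h import *
t=snapshot("top"); s=snapshot("scene")
a=cv2.resize(t["img"][135:265,150:315],None,fx=4.8,fy=4.5,interpolation=cv2.INTER_CUBIC)
crop(t,(150,135,315,265),4.5,"pics/t1.png"); crop(s,(180,150,370,290),4.2,"pics/s1.png")
h=cv2.cvtColor(t["img"],cv2.COLOR_RGB2HSV)
for p in [(208,177),(205,207),(269,203),(300,180),(240,190),(255,230),(204,157),(168,243)]: print(p,t["img"][p[1],p[0]],h[p[1],p[0]])
E
```

```text
(208, 177) [177 142 106] [ 15 102 177]
(205, 207) [177 141 105] [ 15 104 177]
(269, 203) [178 142 105] [ 15 105 178]
(300, 180) [175 140 103] [ 15 105 175]
(240, 190) [160 112  68] [ 14 147 160]
(255, 230) [162 114  68] [ 15 148 162]
(204, 157) [77 79 83] [110  18  83]
(168, 243) [78 79 85] [116  21  85]
```

View pics/t1.png

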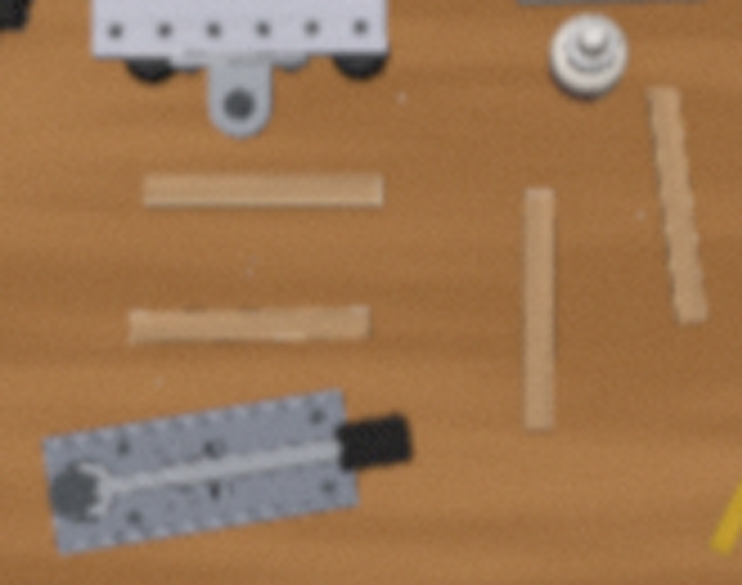

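View pics/s1.png

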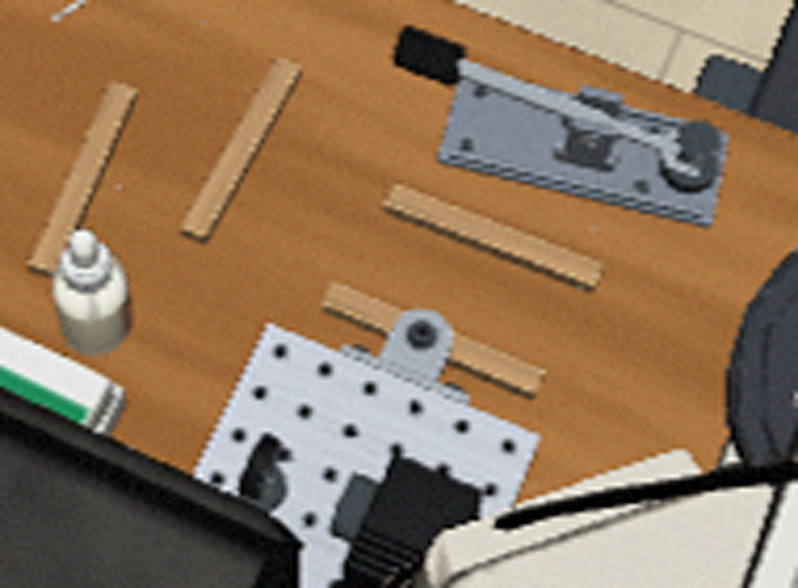

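The top crop shows the tab nose and bolt at (238,103), the board's front corners at (92,57) and (388,52), and the jack plate corners at (44,437), (342,391), (358,503) and (62,552). The saddle is at (75,492) and the pad at (375,441). In the scene crop the bolt is at (421,333) and the saddle at (690,150).

Run:
```python
from h import *
np.set_printoptions(precision=4,suppress=True)
t=snapshot("top"); s=snapshot("scene")
T=lambda u:(np.atleast_2d(u)+.5)/4.5-.5+[150,135]
S=lambda u:(np.atleast_2d(u)+.5)/4.2-.5+[180,150]
def slats(sn,box):
    h=cv2.cvtColor(sn["img"],cv2.COLOR_RGB2HSV); m=((h[...,1]<126)&(h[...,1]>60)&(h[...,0]>9)&(h[...,0]<20)&(h[...,2]>130)).astype(np.uint8)
    x0,y0,x1,y1=box; k=np.zeros_like(m); k[y0:y1,x0:x1]=m[y0:y1,x0:x1]
    for c in cv2.findContours(k,cv2.RETR_EXTERNAL,cv2.CHAIN_APPROX_NONE)[0]:
        if cv2.contourArea(c)<120: continue
        r=cv2.minAreaRect(cast(sn,c.reshape(-1,2),.012)[:,:2].astype(np.float32)*1000)
        b=cv2.boxPoints(r); e=[b[1]-b[0],b[2]-b[1]]; e=max(e,key=np.linalg.norm)
        print(np.array(r[0])/1000,np.array(r[1]),"dir deg",np.degrees(np.arctan2(e[1],e[0]))%180)
print("top");slats(t,(150,150,320,235)); print("scene");slats(s,(180,155,370,250))
print("bolt .094",cast(t,T([238,103]),.094),cast(s,S([421,333]),.094),tri(t,T([238,103]),s,S([421,333])))
fe=cast(t,T([[92,57],[388,52]]),.091);print("front",fe,"board yaw",np.degrees(np.arctan2(*(fe[0]-fe[1])[[1,0]]))-90)
fe=cast(s,S([[268,326],[540,437]]),.091);print("front",fe,"scene")
j=cast(t,T([[44,437],[342,391],[358,503],[62,552]]),.008);print("plate",j,j.mean(0))
j=cast(s,S([[460,72],[437,157],[712,220],[728,130]]),.008);print("plate s",j,j.mean(0))
print("saddle",cast(t,T([75,492]),.046),cast(s,S([697,145]),.046)); print("pad",cast(t,T([375,441]),.071),cast(s,S([430,50]),.071))
print("bottle cap", tri(t,T([594,38]),s,S([84,245])))
```

```text
top
[ 0.4566 -0.2249] [ 19.488 129.77 ] dir deg 92.05427
[ 0.4668 -0.3825] [132.1955  14.7573] dir deg 0.38836935
[ 0.529  -0.2332] [ 14.8621 130.5533] dir deg 90.54174
[ 0.5238 -0.4577] [130.1125  17.7438] dir deg 7.0909524
scene
[ 0.4584 -0.224 ] [ 15.3811 128.2921] dir deg 91.61875
[ 0.5259 -0.4563] [128.5421  16.9488] dir deg 5.936769
[ 0.468 -0.381] [ 16.3532 129.0056] dir deg 179.64104
bolt .094 [[ 0.564  -0.2274  0.094 ]] [[ 0.5671 -0.226   0.094 ]] [ 0.5648 -0.2267  0.0886]
front [[ 0.5874 -0.1522  0.091 ]
 [ 0.5914 -0.3029  0.091 ]] board yaw 1.5159798720526965
front [[ 0.5962 -0.2991  0.091 ]
 [ 0.5917 -0.1501  0.091 ]] scene
plate [[ 0.3939 -0.1156  0.008 ]
 [ 0.4203 -0.2768  0.008 ]
 [ 0.3601 -0.2864  0.008 ]
 [ 0.3324 -0.1272  0.008 ]] [ 0.3767 -0.2015  0.008 ]
plate s [[ 0.3634 -0.2851  0.008 ]
 [ 0.4236 -0.2741  0.008 ]
 [ 0.3931 -0.1129  0.008 ]
 [ 0.3319 -0.1245  0.008 ]] [ 0.378  -0.1992  0.008 ]
saddle [[ 0.366  -0.1409  0.046 ]] [[ 0.3727 -0.1369  0.046 ]]
pad [[ 0.3942 -0.2981  0.071 ]] [[ 0.3946 -0.2953  0.071 ]]
bottle cap [ 0.5984 -0.4067  0.0953]
```

Request:
arm_command:
  travel:
    - [32,26,0]
    - [32,26,0]
    - [33,26,0]
    - [33,26,0]
    - [33,26,-20]
    - [33,26,-40]
    - [32,26,-40]
    - [32,26,-40]
  angular:
    - [0,0,-2.4]
    - [0,0,-2.4]
    - [0,0,-2.4]
    - [0,0,-2.4]
    - [0,0,-2.4]
    - [0,0,-2.4]
    - [0,0,-2.4]
    - [0,0,-2.4]
  claw: 0.5
  newtons: 40

```text
clock: 1.1
ee_pos: [0.4554, -0.3911, 0.1143]
tool_rot: [3.141, -0.001, 0.001]
ft_force: [1.0, -0.8, 0.3]
opening: 0.0428
grip_force: 0.0
```

Request:
arm_command:
  travel:
    - [0,0,0]
    - [0,0,-30]
    - [0,0,-30]
    - [0,0,-15]
    - [0,0,-8]
    - [0,0,0]
    - [0,0,0]
  angular:
    - [0,0,0]
    - [0,0,0]
    - [0,0,0]
    - [0,0,0]
    - [0,0,0]
    - [0,0,0]
    - [0,0,0]

```text
clock: 1.8
ee_pos: [0.4547, -0.3926, 0.0332]
tool_rot: [3.141, -0.001, 0.002]
ft_force: [0.3, 0.1, 0.9]
opening: 0.0426
grip_force: 0.0
```

Request:
arm_command:
  travel:
    - [12,11,0]
    - [0,0,0]
    - [0,0,-12]
    - [0,0,-11]
    - [0,0,0]
    - [0,0,0]
  angular:
    - [0,0,0]
    - [0,0,0]
    - [0,0,0]
    - [0,0,0]
    - [0,0,0]
    - [0,0,0]

```text
clock: 2.4
ee_pos: [0.4655, -0.381, 0.0084]
tool_rot: [-3.141, 0.001, 0.002]
ft_force: [0.2, 0.2, -0.0]
opening: 0.043
grip_force: 0.0
```

Request:
arm_command:
  travel:
    - [0,0,0]
    - [0,0,0]
    - [0,0,0]
    - [0,0,0]
    - [0,0,0]
  angular:
    - [0,0,0]
    - [0,0,0]
    - [0,0,0]
    - [0,0,0]
    - [0,0,0]
  claw: 0

```text
clock: 2.9
ee_pos: [0.4665, -0.3813, 0.0096]
tool_rot: [3.141, -0.001, 0.002]
ft_force: [-0.3, 0.5, 2.8]
opening: 0.0147
grip_force: 39.6
```

Request:
arm_command:
  travel:
    - [0,0,20]
    - [0,0,25]
    - [2,25,0]
    - [2,30,0]
    - [2,30,0]
    - [2,30,0]
    - [0,30,0]
    - [0,33,0]
  angular:
    - [0,0,0]
    - [0,0,0]
    - [0,0,0.4]
    - [0,0,0.4]
    - [0,0,0.4]
    - [0,0,0.4]
    - [0,0,0]
    - [0,0,0]

```text
clock: 3.7
ee_pos: [0.4741, -0.2021, 0.0542]
tool_rot: [3.141, -0.0, 0.03]
ft_force: [0.4, 0.3, -0.5]
opening: 0.0145
grip_force: 39.1
```

Request:
arm_command:
  travel:
    - [0,0,0]
    - [0,0,0]
    - [0,0,0]
  angular:
    - [0,0,0]
    - [0,0,0]
    - [0,0,0]

```text
clock: 4.0
ee_pos: [0.4742, -0.204, 0.0543]
tool_rot: [3.141, -0.0, 0.03]
ft_force: [-0.1, 0.0, -0.2]
opening: 0.0152
grip_force: 39.1
```

Request:
arm_command:
  travel:
    - [0,0,-15]
    - [0,0,-10]
    - [0,0,-4]
    - [0,0,-2]
    - [0,0,0]
    - [0,0,0]
  angular:
    - [0,0,0]
    - [0,0,0]
    - [0,0,0]
    - [0,0,0]
    - [0,0,0]
    - [0,0,0]

```text
clock: 4.6
ee_pos: [0.4744, -0.2032, 0.0235]
tool_rot: [3.141, -0.0, 0.03]
ft_force: [0.5, -0.8, 0.4]
opening: 0.0147
grip_force: 39.1
```

Request:
arm_command:
  travel:
    - [0,0,-0.5]
    - [0,0,0]
    - [0,0,0]
  angular:
    - [0,0,0]
    - [0,0,0]
    - [0,0,0]

```text
clock: 4.9
ee_pos: [0.4743, -0.203, 0.0229]
tool_rot: [3.141, -0.0, 0.031]
ft_force: [-0.3, -1.0, -0.4]
opening: 0.0153
grip_force: 39.1
```

Request:
arm_command:
  travel:
    - [0,0,-0.8]
    - [0,0,0]
  angular:
    - [0,0,0]
    - [0,0,0]

```text
clock: 5.1
ee_pos: [0.4742, -0.203, 0.0219]
tool_rot: [3.142, 0.0, 0.031]
ft_force: [-0.1, -0.5, -1.0]
opening: 0.0147
grip_force: 39.1
```

Request:
arm_command:
  travel:
    - [0,0,0]
    - [0,0,0]
    - [0,0,0]
    - [0,0,10]
    - [0,0,25]
    - [0,0,30]
    - [0,0,0]
  angular:
    - [0,0,0]
    - [0,0,0]
    - [0,0,0]
    - [0,0,0]
    - [0,0,0]
    - [0,0,0]
    - [0,0,0]
  claw: 0.36

```text
clock: 5.8
ee_pos: [0.4765, -0.2038, 0.0909]
tool_rot: [3.14, -0.006, 0.03]
ft_force: [0.3, -0.4, 0.3]
opening: 0.0307
grip_force: 0.0
```

Request:
arm_command:
  travel:
    - [0,-30,0]
    - [0,-35,0]
    - [0,-35,0]
    - [0,-35,0]
    - [10,-35,0]
    - [15,-35,0]
    - [15,-35,0]
    - [6,-14,0]
  angular:
    - [0,0,0]
    - [0,0,0]
    - [0,0,0]
    - [0,0,0.9]
    - [0,0,1]
    - [0,0,1]
    - [0,0,1]
    - [0,0,1]

```text
clock: 6.6
ee_pos: [0.5203, -0.461, 0.087]
tool_rot: [3.139, -0.0, 0.114]
ft_force: [0.3, -0.0, -0.2]
opening: 0.0304
grip_force: 0.0
```

Request:
arm_command:
  travel:
    - [0,0,0]
    - [0,0,-25]
    - [0,0,0]
    - [0,0,0]
  angular:
    - [0,0,0]
    - [0,0,0]
    - [0,0,0]
    - [0,0,0]

```text
clock: 7.0
ee_pos: [0.5198, -0.4557, 0.0618]
tool_rot: [-3.14, 0.001, 0.117]
ft_force: [-0.3, -0.2, 1.1]
opening: 0.0306
grip_force: 0.0
```

Run:
```python
from h import *
print(sense()["ee_pos"],sense()["tool_rot"])
t=snapshot("top"); crop(t,(150,135,350,265),4,"pics/t2.png")
```

```text
[ 0.51980574 -0.45566554  0.06179328] [-3.13998202e+00  1.17861992e-03  1.16639376e-01]
```

View pics/t2.png

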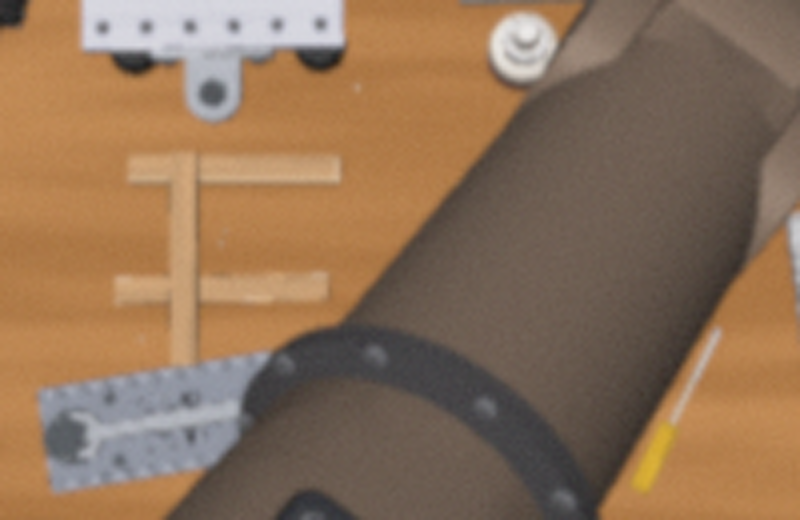

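The first slat lies square across both base slats. It shows at about (183,260) in the crop, and everything else is undisturbed. Next is the second slat.

Request:
arm_command:
  travel:
    - [0,-2,-10]
    - [0,0,-20]
    - [0,0,-15]
    - [0,0,-7]
    - [0,0,0]
    - [0,0,0]
  angular:
    - [0,0,0]
    - [0,0,0]
    - [0,0,0]
    - [0,0,0]
    - [0,0,0]
    - [0,0,0]

```text
clock: 7.65
ee_pos: [0.5204, -0.4591, 0.0101]
tool_rot: [3.141, -0.0, 0.116]
ft_force: [0.7, 0.1, -0.4]
opening: 0.0306
grip_force: 0.0
```

Request:
arm_command:
  travel:
    - [0,0,0]
    - [0,0,0]
    - [0,0,0]
    - [0,0,0]
  angular:
    - [0,0,0]
    - [0,0,0]
    - [0,0,0]
    - [0,0,0]
  claw: 0

```text
clock: 8.05
ee_pos: [0.5206, -0.4593, 0.0106]
tool_rot: [3.141, -0.001, 0.116]
ft_force: [-0.8, -0.5, 5.5]
opening: 0.0147
grip_force: 41.4
```

Request:
arm_command:
  travel:
    - [0,0,20]
    - [0,0,25]
    - [0,0,10]
    - [0,0,0]
    - [0,0,0]
  angular:
    - [0,0,0]
    - [0,0,0]
    - [0,0,0]
    - [0,0,0]
    - [0,0,0]

```text
clock: 8.55
ee_pos: [0.5199, -0.4587, 0.0641]
tool_rot: [-3.141, 0.001, 0.116]
ft_force: [-0.4, 1.1, -1.0]
opening: 0.0145
grip_force: 40.7
```

Request:
arm_command:
  travel:
    - [-12,20,0]
    - [-12,30,0]
    - [-12,30,0]
    - [-12,30,0]
    - [-1,30,0]
    - [0,30,0]
    - [0,23,0]
    - [0,10,0]
  angular:
    - [0,0,-1]
    - [0,0,-1]
    - [0,0,-1]
    - [0,0,-1]
    - [0,0,-1]
    - [0,0,0]
    - [0,0,0]
    - [0,0,0]

```text
clock: 9.35
ee_pos: [0.4706, -0.2531, 0.0638]
tool_rot: [-3.14, 0.002, 0.032]
ft_force: [0.6, -0.2, -0.5]
opening: 0.015
grip_force: 40.7
```

Request:
arm_command:
  travel:
    - [0,0,0]
    - [0,0,-15]
    - [0,0,-15]
    - [0,0,-5]
    - [0,0,0]
    - [0,0,0]
  angular:
    - [0,0,0]
    - [0,0,0]
    - [0,0,0]
    - [0,0,0]
    - [0,0,0]
    - [0,0,0]

```text
clock: 9.95
ee_pos: [0.4713, -0.2569, 0.0301]
tool_rot: [3.141, -0.0, 0.028]
ft_force: [-0.1, -0.7, 0.1]
opening: 0.0146
grip_force: 40.7
```

Request:
arm_command:
  travel:
    - [0,1,-3]
    - [0,0,-3]
    - [0,0,0]
    - [0,0,0]
  angular:
    - [0,0,0]
    - [0,0,0]
    - [0,0,0]
    - [0,0,0]

```text
clock: 10.35
ee_pos: [0.4713, -0.255, 0.024]
tool_rot: [3.142, 0.0, 0.029]
ft_force: [0.8, 0.5, 0.5]
opening: 0.0147
grip_force: 40.7
```

Request:
arm_command:
  travel:
    - [0,0,-1]
    - [0,0,-0.8]
    - [0,0,0]
  angular:
    - [0,0,0]
    - [0,0,0]
    - [0,0,0]

```text
clock: 10.65
ee_pos: [0.4714, -0.2551, 0.0225]
tool_rot: [3.141, -0.0, 0.029]
ft_force: [-1.5, 0.7, 5.9]
opening: 0.0145
grip_force: 41.4
```

Request:
arm_command:
  travel:
    - [0,0,0]
    - [0,0,0]
    - [0,0,0]
    - [0,0,10]
    - [0,0,30]
    - [0,0,40]
    - [0,0,0]
    - [0,0,0]
  angular:
    - [0,0,0]
    - [0,0,0]
    - [0,0,0]
    - [0,0,0]
    - [0,0,0]
    - [0,0,0]
    - [0,0,0]
    - [0,0,0]
  claw: 0.36

```text
clock: 11.45
ee_pos: [0.472, -0.2554, 0.1035]
tool_rot: [3.14, -0.003, 0.029]
ft_force: [-0.4, 0.3, -0.9]
opening: 0.0311
grip_force: 0.0
```

Request:
arm_command:
  travel:
    - [-12,7,0]
    - [-12,7,0]
    - [-12,7,0]
    - [-12,7,0]
    - [-12,7,0]
    - [-12,7,0]
    - [-12,7,0]
    - [-11,8,0]
  angular:
    - [0,0,8]
    - [0,0,8]
    - [0,0,8]
    - [0,0,8]
    - [0,0,8]
    - [0,0,8]
    - [0,0,8]
    - [0,0,8]
  claw: 0.7

```text
clock: 12.25
ee_pos: [0.3748, -0.1975, 0.1013]
tool_rot: [-3.14, -0.0, 1.151]
ft_force: [-1.0, 0.1, 0.3]
opening: 0.0593
grip_force: 0.0
```

Request:
arm_command:
  travel:
    - [0,0,0]
    - [0,0,0]
    - [0,0,0]
    - [0,0,0]
    - [0,0,0]
    - [0,0,0]
    - [0,0,0]
  angular:
    - [0,0,8]
    - [0,0,8]
    - [0,0,8]
    - [0,0,8]
    - [0,0,2]
    - [0,0,0]
    - [0,0,0]

```text
clock: 12.95
ee_pos: [0.3758, -0.1978, 0.1016]
tool_rot: [-3.141, -0.001, 1.738]
ft_force: [-0.1, -0.2, 0.4]
opening: 0.0596
grip_force: 0.0
```

Run:
```python
from h import *
print(sense()["ee_pos"],sense()["tool_rot"])
s=snapshot("scene"); crop(s,(180,130,380,280),4,"pics/s3.png")
```

```text
[ 0.37575218 -0.19783712  0.10160057] [-3.14071276e+00 -8.94116122e-04  1.73767870e+00]
```

View pics/s3.png

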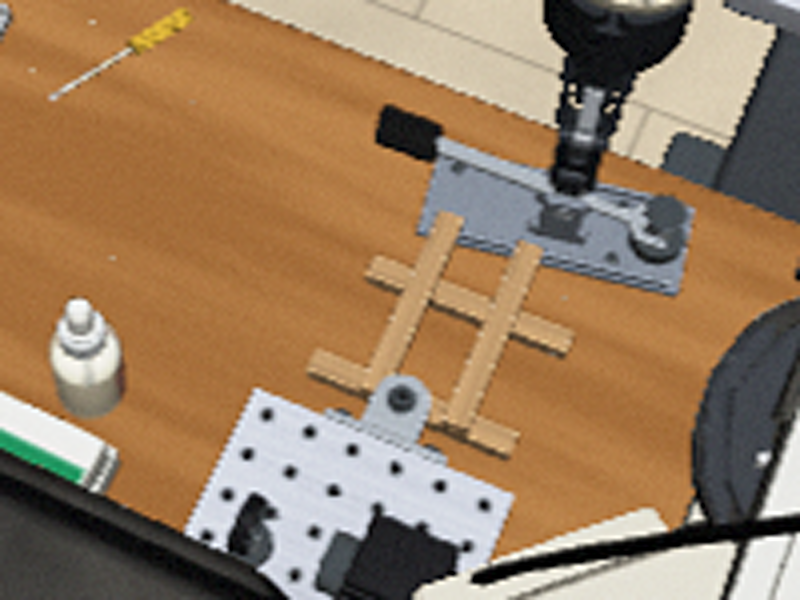

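The crib is square. The upper slats are at about (415,300) and (495,335) in the crop, and their near ends slightly overhang the jack plate. I'll grip high and draw the jack back before lifting it.

Request:
arm_command:
  travel:
    - [1,0,-20]
    - [0,0,-25]
    - [0,0,-15]
    - [0,0,-7]
    - [0,0,0]
    - [0,0,0]
  angular:
    - [0,0,0]
    - [0,0,0]
    - [0,0,0]
    - [0,0,0]
    - [0,0,0]
    - [0,0,0]
  claw: 0.6

```text
clock: 13.6
ee_pos: [0.3775, -0.198, 0.0355]
tool_rot: [3.141, 0.0, 1.739]
ft_force: [-0.6, -0.0, 0.1]
opening: 0.051
grip_force: 0.0
```

Request:
arm_command:
  travel:
    - [0,0,0]
    - [0,0,0]
    - [0,0,0]
    - [0,0,0]
    - [0,0,0]
  angular:
    - [0,0,0]
    - [0,0,0]
    - [0,0,0]
    - [0,0,0]
    - [0,0,0]
  claw: 0
  newtons: 90

```text
clock: 14.1
ee_pos: [0.3774, -0.1983, 0.0361]
tool_rot: [3.141, 0.001, 1.739]
ft_force: [-3.1, 0.6, 9.8]
opening: 0.028
grip_force: 89.2
```

Request:
arm_command:
  travel:
    - [0,0,1]
    - [0,0,1]
    - [-4,0,0]
    - [-6,0,0]
    - [-6,0,0]
    - [0,0,0]
  angular:
    - [0,0,0]
    - [0,0,0]
    - [0,0,0]
    - [0,0,0]
    - [0,0,0]
    - [0,0,0]

```text
clock: 14.7
ee_pos: [0.3594, -0.198, 0.0369]
tool_rot: [-3.14, -0.001, 1.739]
ft_force: [0.1, 0.3, -5.7]
opening: 0.0283
grip_force: 89.3
```

Request:
arm_command:
  travel:
    - [0,0,10]
    - [0,0,20]
    - [0,0,30]
    - [0,0,0]
    - [0,0,0]
    - [0,0,0]
  angular:
    - [0,0,0]
    - [0,0,0]
    - [0,0,0]
    - [0,0,0]
    - [0,0,0]
    - [0,0,0]

```text
clock: 15.3
ee_pos: [0.3607, -0.1979, 0.0965]
tool_rot: [-3.141, -0.0, 1.739]
ft_force: [0.3, -0.2, -6.6]
opening: 0.0284
grip_force: 90.0
```

Request:
arm_command:
  travel:
    - [0,-4,0]
    - [0,-4,0]
    - [10,-4,0]
    - [12,-4,0]
    - [12,-4,0]
    - [12,-4,0]
    - [12,-4,0]
    - [12,-4,0]
  angular:
    - [0,0,-8]
    - [0,0,-8]
    - [0,0,-8]
    - [0,0,-8]
    - [0,0,-8]
    - [0,0,-8]
    - [0,0,-8]
    - [0,0,-8]

```text
clock: 16.1
ee_pos: [0.4309, -0.2297, 0.0957]
tool_rot: [-3.139, 0.002, 0.617]
ft_force: [0.2, 0.5, -5.6]
opening: 0.0282
grip_force: 89.9
```

Request:
arm_command:
  travel:
    - [0,0,0]
    - [0,0,0]
    - [0,0,0]
    - [0,0,0]
    - [0,0,0]
    - [0,0,0]
    - [0,0,0]
    - [0,0,0]
  angular:
    - [0,0,-8]
    - [0,0,-8]
    - [0,0,-8]
    - [0,0,-8]
    - [0,0,-2]
    - [0,0,0]
    - [0,0,0]
    - [0,0,0]

```text
clock: 16.9
ee_pos: [0.4311, -0.23, 0.0969]
tool_rot: [-3.141, 0.0, 0.031]
ft_force: [-0.1, 0.4, -5.7]
opening: 0.0282
grip_force: 89.9
```

Run:
```python
from h import *
print(sense()["ee_pos"],sense()["tool_rot"])
t=snapshot("top");s=snapshot("scene"); 
a=cv2.resize(t["img"][140:260,140:260],None,fx=3.3,fy=3.3,interpolation=cv2.INTER_CUBIC)
b=cv2.resize(s["img"][150:270,220:340],None,fx=3.3,fy=3.3,interpolation=cv2.INTER_CUBIC)
cv2.imwrite("pics/m4.png",cv2.cvtColor(np.hstack([a,b]),cv2.COLOR_RGB2BGR))
```

```text
[ 0.43108314 -0.22999024  0.09687557] [-3.14143796e+00  4.57172055e-04  3.08100421e-02]
```

View pics/m4.png

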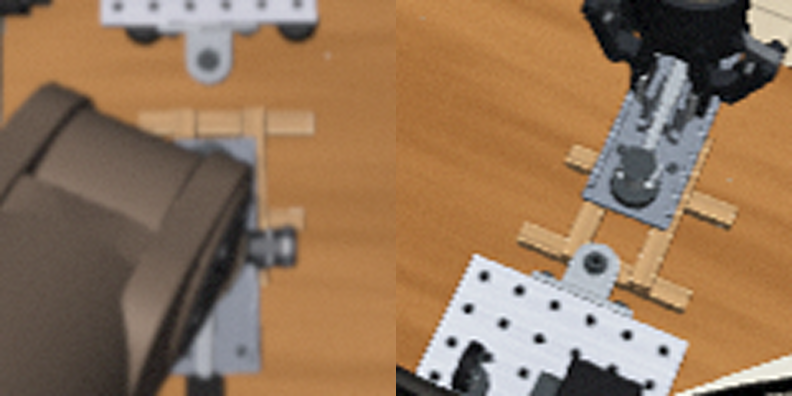

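The jack hangs level over the crib. In the right panel its saddle is at about (635,163), its front plate corners are at (584,195) and (670,228), and the bolt is at (596,262).

Run:
```python
from h import *
np.set_printoptions(precision=4,suppress=True)
s=snapshot("scene"); S=lambda u:(np.atleast_2d(np.float64(u))-[396,0]+.5)/3.3-.5+[220,150]
print("saddle",cast(s,S([635,163]),.1067)); c=cast(s,S([[584,195],[670,228]]),.0687); print("front",c,c.mean(0),np.degrees(np.arctan2(*(c[1]-c[0])[[1,0]]))-90)
print("bolt",cast(s,S([596,262]),.0915),cast(s,S([596,262]),.094))
a=S([[634,163],[596,262]])
p=np.array([[.431+.060,-.2283,.1067]]);print("expected saddle px panel",(proj(s,p)-[220,150]+.5)*3.3-.5+[396,0])
```

```text
saddle [[ 0.4957 -0.2289  0.1067]]
front [[ 0.5143 -0.2559  0.0687]
 [ 0.5119 -0.193   0.0687]] [ 0.5131 -0.2245  0.0687] 2.1993867170408237
bolt [[ 0.5659 -0.2254  0.0915]] [[ 0.567  -0.2251  0.094 ]]
expected saddle px panel [[638.6294 157.7614]]
```

Request:
arm_command:
  travel:
    - [0,0,-15]
    - [0,0,-14]
    - [0,0,-4]
    - [0,0,0]
    - [0,0,0]
  angular:
    - [0,0,0]
    - [0,0,0]
    - [0,0,0]
    - [0,0,0]
    - [0,0,0]

```text
clock: 17.55
ee_pos: [0.4316, -0.2302, 0.0646]
tool_rot: [3.141, -0.0, 0.029]
ft_force: [0.0, 0.7, -6.0]
opening: 0.0284
grip_force: 89.8
```

Request:
arm_command:
  travel:
    - [8,0,0]
    - [10,0,0]
    - [10,0.5,0]
    - [10,0.5,0]
    - [8,0.5,0]
    - [6,0,0]
    - [0,0,0]
  angular:
    - [0,0,0]
    - [0,0,0]
    - [0,0,0]
    - [0,0,0]
    - [0,0,0]
    - [0,0,0]
    - [0,0,0]

```text
clock: 18.25
ee_pos: [0.4844, -0.2283, 0.0641]
tool_rot: [3.141, -0.001, 0.03]
ft_force: [0.3, -0.2, -5.2]
opening: 0.0284
grip_force: 89.8
```

Request:
arm_command:
  travel:
    - [6,0,0]
    - [6,0,0]
    - [6,0,0]
    - [3,0,0]
    - [0,0,0]
    - [0,0,0]
  angular:
    - [0,0,0]
    - [0,0,0]
    - [0,0,0]
    - [0,0,0]
    - [0,0,0]
    - [0,0,0]

```text
clock: 18.85
ee_pos: [0.504, -0.2285, 0.064]
tool_rot: [-3.142, 0.0, 0.029]
ft_force: [-0.9, -0.8, -5.3]
opening: 0.0283
grip_force: 89.8
```

Run:
```python
from h import *
print(sense()["ee_pos"],sense()["ft_force"])
t=snapshot("top");s=snapshot("scene"); 
a=cv2.resize(t["img"][140:260,140:260],None,fx=3.3,fy=3.3,interpolation=cv2.INTER_CUBIC)
b=cv2.resize(s["img"][150:270,220:340],None,fx=3.3,fy=3.3,interpolation=cv2.INTER_CUBIC)
cv2.imwrite("pics/m5.png",cv2.cvtColor(np.hstack([a,b]),cv2.COLOR_RGB2BGR))
```

```text
[ 0.50404651 -0.22852608  0.06402511] [-0.88735691 -0.78657354 -5.32925842]
```

View pics/m5.png

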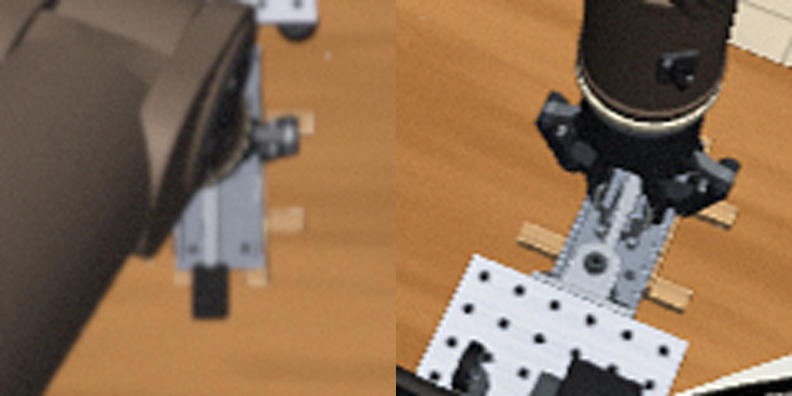

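The jack is under the tab, with the bolt at (596,262) in the right panel and the handle pointing straight back. Now I'll set it down.

Request:
arm_command:
  travel:
    - [1,0,-1.5]
    - [0.5,0,-1]
    - [0,0,-0.5]
    - [0,0,0]
    - [0,0,0]
  angular:
    - [0,0,0]
    - [0,0,0]
    - [0,0,0]
    - [0,0,0]
    - [0,0,0]

```text
clock: 19.45
ee_pos: [0.5057, -0.2285, 0.0611]
tool_rot: [3.142, 0.0, 0.029]
ft_force: [1.2, 0.7, -6.6]
opening: 0.0281
grip_force: 89.8
```

Request:
arm_command:
  travel:
    - [0,0,-0.5]
    - [0,0,-0.5]
    - [0,0,0]
    - [0,0,0]
  angular:
    - [0,0,0]
    - [0,0,0]
    - [0,0,0]
    - [0,0,0]

```text
clock: 19.85
ee_pos: [0.5058, -0.2285, 0.0602]
tool_rot: [3.142, -0.0, 0.029]
ft_force: [-0.2, -0.3, -4.2]
opening: 0.0285
grip_force: 90.2
```

Close to touchdown. I'll ease down and release.

Request:
arm_command:
  travel:
    - [0,0,-0.5]
    - [0,0,-0.3]
    - [0,0,0]
    - [0,0,0]
  angular:
    - [0,0,0]
    - [0,0,0]
    - [0,0,0]
    - [0,0,0]

```text
clock: 20.25
ee_pos: [0.5059, -0.2286, 0.0601]
tool_rot: [3.141, -0.0, 0.029]
ft_force: [-3.7, 1.9, 7.1]
opening: 0.0284
grip_force: 91.9
```

Request:
arm_command:
  travel:
    - [0,0,0]
    - [0,0,0]
    - [0,0,0]
    - [0,0,0]
    - [0,0,0]
  angular:
    - [0,0,0]
    - [0,0,0]
    - [0,0,0]
    - [0,0,0]
    - [0,0,0]
  claw: 0.6

```text
clock: 20.75
ee_pos: [0.5058, -0.2286, 0.0593]
tool_rot: [3.142, -0.0, 0.029]
ft_force: [-0.4, 0.3, 0.4]
opening: 0.0509
grip_force: 0.0
```

Request:
arm_command:
  travel:
    - [0,0,20]
    - [0,0,35]
    - [0,0,35]
    - [0,0,0]
  angular:
    - [0,0,0]
    - [0,0,0]
    - [0,0,0]
    - [0,0,0]

```text
clock: 21.15
ee_pos: [0.5084, -0.2296, 0.1538]
tool_rot: [3.139, -0.007, 0.029]
ft_force: [0.3, -0.2, 0.1]
opening: 0.0512
grip_force: 0.0
```

Request:
arm_command:
  travel:
    - [-25,-1,0]
    - [-25,-1,0]
    - [-25,0,0]
    - [-25,0,0]
    - [0,0,0]
    - [0,0,0]
    - [0,0,0]
  angular:
    - [0,0,0]
    - [0,0,0]
    - [0,0,0]
    - [0,0,0]
    - [0,0,0]
    - [0,0,0]
    - [0,0,0]
  claw: 0
  newtons: 40

```text
clock: 21.85
ee_pos: [0.4067, -0.2305, 0.1493]
tool_rot: [3.141, -0.001, 0.029]
ft_force: [0.3, -0.1, 0.4]
opening: -0.0004
grip_force: 0.0
```

Run:
```python
from h import *
print(sense()["ee_pos"],sense()["ft_force"],sense()["opening"])
t=snapshot("top");s=snapshot("scene"); 
a=cv2.resize(t["img"][140:260,140:260],None,fx=3.3,fy=3.3,interpolation=cv2.INTER_CUBIC)
b=cv2.resize(s["img"][130:250,220:340],None,fx=3.3,fy=3.3,interpolation=cv2.INTER_CUBIC)
cv2.imwrite("pics/m6.png",cv2.cvtColor(np.hstack([a,b]),cv2.COLOR_RGB2BGR))
```

```text
[ 0.40673762 -0.23049777  0.14931588] [ 0.27173852 -0.06671998  0.37239141] -0.00037806955969454974
```

View pics/m6.png

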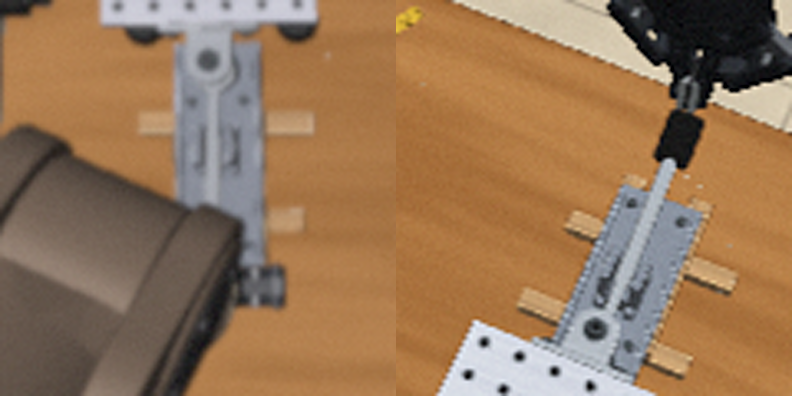

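Run:
```python
from h import *
np.set_printoptions(precision=4,suppress=True)
t=snapshot("top");s=snapshot("scene")
S=lambda u:(np.atleast_2d(np.float64(u))-[396,0]+.5)/3.3-.5+[220,130]
T=lambda u:(np.atleast_2d(np.float64(u))+.5)/3.3-.5+[140,140]
c=cast(t,T([[175,43],[261,43],[178,155],[264,155]]),.032);print("top edges",c,c.mean(0)[1])
print("bolt top",cast(t,T([208,61]),.0915)); print("bolt scene",cast(s,S([596,328]),.0915))
c=cast(s,S([[622,185],[705,210]]),.032);print("rear scene",c,c.mean(0))
print("pad scene",cast(s,S([680,138]),.095))
```

```text
top edges [[ 0.5857 -0.1958  0.032 ]
 [ 0.5863 -0.259   0.032 ]
 [ 0.5029 -0.1999  0.032 ]
 [ 0.5035 -0.2627  0.032 ]] -0.22934896829510223
bolt top [[ 0.5629 -0.2276  0.0915]]
bolt scene [[ 0.5659 -0.2254  0.0915]]
rear scene [[ 0.4284 -0.2618  0.032 ]
 [ 0.4215 -0.1988  0.032 ]] [ 0.4249 -0.2303  0.032 ]
pad scene [[ 0.4103 -0.2301  0.095 ]]
```

The saddle sits about 3 mm ahead of the lift point and on the centre line, which suits the 5 mm creep. The pad is under the tool, so I'll press now.

Request:
arm_command:
  travel:
    - [0,0,-20]
    - [0,0,-18]
    - [0,0,-5]
    - [0,0,-4]
    - [0,0,0]
  angular:
    - [0,0,0]
    - [0,0,0]
    - [0,0,0]
    - [0,0,0]
    - [0,0,0]

```text
clock: 22.55
ee_pos: [0.4059, -0.2305, 0.1023]
tool_rot: [-3.141, 0.0, 0.029]
ft_force: [-0.1, 1.4, 1.3]
opening: -0.0001
grip_force: 0.5
```

Request:
arm_command:
  travel:
    - [0,0,-3]
    - [0,0,-3]
    - [-0.5,0,-3]
    - [-0.5,0,-2]
    - [0,0,0]
  angular:
    - [0,0,0]
    - [0,0,0]
    - [0,0,0]
    - [0,0,0]
    - [0,0,0]

```text
clock: 23.05
ee_pos: [0.4049, -0.2307, 0.0912]
tool_rot: [3.141, -0.0, 0.029]
ft_force: [-0.3, -0.8, 1.0]
opening: 0.0
grip_force: 0.6
```

Request:
arm_command:
  travel:
    - [0,0,-2]
    - [-0.5,0,-2]
    - [-0.5,0,-2]
    - [-0.5,0,-2]
    - [0,0,0]
    - [0,0,0]
  angular:
    - [0,0,0]
    - [0,0,0]
    - [0,0,0]
    - [0,0,0]
    - [0,0,0]
    - [0,0,0]

```text
clock: 23.65
ee_pos: [0.404, -0.2308, 0.0839]
tool_rot: [3.141, -0.002, 0.029]
ft_force: [0.4, -0.5, 8.9]
opening: -0.0001
grip_force: 4.1
```

Request:
arm_command:
  travel:
    - [-0.5,0,-2]
    - [-0.5,0,-2]
    - [-0.5,0,-2]
    - [0,0,-1]
    - [0,0,0]
    - [0,0,0]
  angular:
    - [0,0,0]
    - [0,0,0]
    - [0,0,0]
    - [0,0,0]
    - [0,0,0]
    - [0,0,0]

```text
clock: 24.25
ee_pos: [0.4035, -0.2308, 0.0771]
tool_rot: [3.141, -0.003, 0.029]
ft_force: [2.1, 1.3, 10.2]
opening: -0.0001
grip_force: 4.5
```

Request:
arm_command:
  travel:
    - [0,0,-0.7]
    - [0,0,-0.5]
    - [0,0,0]
    - [0,0,0]
  angular:
    - [0,0,0]
    - [0,0,0]
    - [0,0,0]
    - [0,0,0]

```text
clock: 24.65
ee_pos: [0.4034, -0.2308, 0.076]
tool_rot: [3.141, -0.003, 0.029]
ft_force: [1.5, 0.7, 10.5]
opening: -0.0
grip_force: 4.9
```

Request:
arm_command:
  travel:
    - [0,0,-0.5]
    - [0,0,0]
    - [0,0,0]
  angular:
    - [0,0,0]
    - [0,0,0]
    - [0,0,0]

```text
clock: 24.95
ee_pos: [0.4034, -0.2308, 0.0756]
tool_rot: [3.14, -0.003, 0.029]
ft_force: [0.2, 1.2, 11.5]
opening: 0.0001
grip_force: 6.0
```

Request:
arm_command:
  travel:
    - [0,0,-0.5]
    - [0,0,0]
    - [0,0,0]
  angular:
    - [0,0,0]
    - [0,0,0]
    - [0,0,0]

```text
clock: 25.25
ee_pos: [0.4034, -0.2309, 0.0753]
tool_rot: [3.14, -0.003, 0.029]
ft_force: [-0.6, 1.0, 15.4]
opening: -0.0001
grip_force: 7.6
```

Request:
arm_command:
  travel:
    - [0,0,-0.5]
    - [0,0,0]
    - [0,0,0]
  angular:
    - [0,0,0]
    - [0,0,0]
    - [0,0,0]

```text
clock: 25.55
ee_pos: [0.4034, -0.2309, 0.075]
tool_rot: [3.14, -0.003, 0.029]
ft_force: [-1.4, 1.9, 18.6]
opening: 0.0001
grip_force: 9.4
```

Run:
```python
from h import *
print(sense()["ee_pos"],sense()["ft_force"])
t=snapshot("top");s=snapshot("scene"); 
a=cv2.resize(t["img"][140:260,140:260],None,fx=3.3,fy=3.3,interpolation=cv2.INTER_CUBIC)
b=cv2.resize(s["img"][130:250,220:340],None,fx=3.3,fy=3.3,interpolation=cv2.INTER_CUBIC)
cv2.imwrite("pics/m7.png",cv2.cvtColor(np.hstack([a,b]),cv2.COLOR_RGB2BGR))
```

```text
[ 0.40341095 -0.23088949  0.07498535] [-1.40119113  1.85484796 18.59555507]
```

View pics/m7.png

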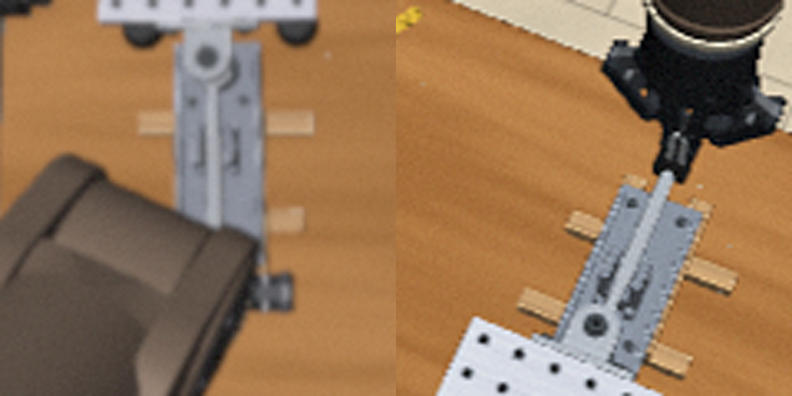

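The handle is on its stop: force climbs steeply with almost no travel. The tab has risen, with the bolt moved from (208,61) to (206,56) in the left panel, and the jack hasn't shifted. I'll ease the push slightly and hand in.

Request:
arm_command:
  travel:
    - [0,0,0.4]
    - [0,0,0]
    - [0,0,0]
    - [0,0,0]
    - [0,0,0]
  angular:
    - [0,0,0]
    - [0,0,0]
    - [0,0,0]
    - [0,0,0]
    - [0,0,0]

```text
clock: 26.15
ee_pos: [0.4034, -0.2309, 0.0752]
tool_rot: [3.14, -0.003, 0.029]
ft_force: [-0.2, 1.4, 15.5]
opening: 0.0001
grip_force: 7.8
```

```bash
python3 -c "
from plant import *
s=sense();print(s['ee_pos'],s['ft_force']);print(hand_in())"
```

```text
[ 0.40341307 -0.23087385  0.07523107] [-0.16051023  1.38137025 15.47424375]
the job is handed in; nothing more can be done
None
```

I handed the job in at about 26 s with the crib finished, the jack's saddle under the tab bolt, the board's front edge jacked up and the handle held on its stop at about 15 N; the hand-in returned no verdict, and I did not measure the foot clearance directly.

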